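# Book a set of three moulds in at the welder's code reader

### The arm

A 7-joint arm with a two-finger parallel gripper is mounted at the origin on the work surface. World frame = base frame: x ahead of the robot, y to its left, z up, the work surface at z = 0. Lengths are in m, angles in rad, forces in N, time in s.
With the tool pointing down it reaches from about 0.4 to 0.85 m from the base axis. Payload 4.5 kg.
Tool frame: the origin (TCP) lies between the finger pads; the fingertips stand 25 mm ahead of it and the grasp point (between the pads) lies 6 mm ahead of it (robot.nose_length is the distance from the TCP to the fingertips, in m); y points along the fingers, z is the direction in which the jaws open and shut, and the axes are right-handed (so a half turn about y gives the same grasp; the last joint's range is limited). The gripper opens to 85 mm and grips with 20 to 120 N. Pads are 22 mm wide; open, the fingers measure 114 mm over their backs; the gripper's body (76 mm by 85 mm) begins 54 mm behind the grasp point. The pads swing forward as they close: fully open they stand 13 mm farther back than shut.
Start: joints at [-1.245, 0.689, -0.195, 1.565, 0.157, 0.902, -0.215], TCP at [0.18, 0.599, 0.226] pointing down, gripper open.
Joint ranges: [-3.01, 3.01], [-0.46, 2.08], [-1.47, 1.51], [0.13, 2.56], [-1, 4.14], [0.04, 2.09], [-2.66, 2.66]. Speed limits (rad/s): [2.57, 2.57, 3.14, 3.14, 3.14, 3.14, 3.14].

### API

Orientations are given as a unit quaternion [w, x, y, z].
In Python, from bench import state, capture, camera_model, robot gives the robot as it stands.
- The arm moves only by the tool move_arm, never from a script. Its argument "targets" is a list of rows, each an object with "travel": the shift along the tool's x, y, z in m, a list of three; "roll": the turn about the tool's y in rad; "jaw": the closure, from -1 (fully open) to 1 (shut). A call has 1 to 20 rows; each row is the pose to reach, as a shift and turn from the pose measured when the call began, along the tool's axes at that moment; what a row does not reach only later rows make up. A row lasts 1/8 s, in which the tool goes at most 62.5 mm and 10.7 degrees, less where a joint would pass 70% of its speed; a pose out of reach is approached as far as the arm can. A call with a gripper value outside its range is refused whole. The fingers move at their own pace and stop on an object; "force" is the grip in N (left out, the last holds). Time passes only in rows, so rows that repeat a pose let the fingers close. It gives the time, the measured TCP pose, the force and the opening at its end, in the units of the state.
- state(): the state, without advancing time (a new reading comes with each control period).
- capture(name): name is "side" or "top"; returns the picture (400x640x3 uint8, red, green, blue); there is no depth.
- camera_model(name): a dict with "fx", "fy", "cx", "cy" (pixels), "k1" (the pictures are not rectified: a ray, as slopes to the right and down, at radius r is drawn at 1 + k1 r^2 times it, then the intrinsics apply), "view" (4x4, takes a point from world to camera coordinates). Camera axes: x right, y down, z forward; pixel columns grow to the right and rows downward; lengths in m; the calibration is good to about 2 mm. A picture is of the moment at which its call begins. camera_model takes no time and is no camera call.
- robot.close_job(): hands the job in, once; it reports no verdict.
The state is a dict: "clock": time; "joint_positions": joint angles; "joint_velocities": joint speeds; "tau": joint torques, N m; "position": TCP position; "orientation": TCP orientation; "ft_force": force on the tool from outside, world axes, zero at the start; "moment": the same for the moment, N m; "grip_width": opening from 0.0 (shut) to 1.0 (fully open).
Only numpy, scipy, OpenCV 4.12 (cv2) and the standard library are available. Lean on these libraries where they do the work, as an engineer would, in place of code of your own. Each camera call takes 0.05 s, during which the arm holds its last target. There are 200 camera calls.

### The job

Make up a set of three for the spot welder: stand the labelled mould upright on the bench about 80 mm in front of the code reader, turned so that its label squarely faces the reader's window, with the two plain moulds of the same size nested in it as one straight, fully seated stack. Do not bump the reader, and leave everything else on the bench where it is.

Things in the scene. Friction and masses are not known exactly. Their poses are not given: they have to be found in the camera images.
- batch_mould: the labelled mould: pressed-steel round cup, open at the top, upright, 70 mm high; tapered body 41 mm across at the foot, 52 mm under the shoulder at 46 mm height; above that a straight band 60 mm across outside, 55 mm inside, to the rim. Grip it across the band from above. About 80 g. Origin: centre of its underside; x from the axis to the middle of the label, z up
- label (a point): middle of the white paper label with black bars, 34 x 22 mm, stuck flat on the outside of the labelled mould's band, 30 mm from its axis along its x, 59 mm above its underside. The label's top is folded over the rim and 45 mm down the inside, so it shows from above; it does not hinder fingers or nesting. Axes as batch_mould
- batch_rim (a point): centre of the labelled mould's mouth, 70 mm above its underside. A nested mould rests with its shoulder on the rim of the one below: it stands 24 mm higher than that one (only its band shows), with about 1.5 mm of side play; the taper guides it in from 5 mm off-centre
- mould_a: plain steel mould, no label, same shape as batch_mould: upright round cup, open at the top, 70 mm high; tapered body 41 mm across at the foot, 52 mm under the shoulder (46 mm up); above that a straight band 60 mm across outside, 55 mm inside. About 80 g. Origin: centre of its underside, z up
- mould_b: plain steel mould, no label, same shape as batch_mould: upright round cup, open at the top, 70 mm high; tapered body 41 mm across at the foot, 52 mm under the shoulder (46 mm up); above that a straight band 60 mm across outside, 55 mm inside. About 80 g. Origin: centre of its underside, z up
- reader: fixed code reader: black box 52 mm deep, 56 wide, top 90 mm above the bench, on a grey magnetic base, cable at the back; dark square window with a round lens and small lamps in front. Origin: on the bench under the housing; it looks along its own -x (towards the robot at yaw 0), z up. It reads a label that squarely faces it on its line of sight, 80 mm from the window (give or take 20)
- reader_window (a point): middle of the reader's window, 30 mm in front of the reader's origin and 59 mm above the bench, which is the height of the label of a mould standing on the bench; axes as the reader's
- big_mould: bystander, leave alone: larger, lower plain steel mould of another product, 92 mm across the rim, 56 mm high; origin under its centre
- spray_can: bystander, leave alone: grey spray can with a white nozzle, 53 mm across, 133 mm high; origin under its centre
- electrode: bystander, leave alone: copper electrode cap standing on its flat end, 20 mm across, 31 mm high; origin under its centre
- tartlet: bystander, leave alone: small shallow tartlet tin, 44 mm across, 13 mm high; origin under its centre
- wrench: bystander, leave alone: steel wrench 160 mm long lying on the bench near the robot; it lies along its x; origin under its middle
There are look-alikes about, which are no part of the job. What is shaped like the mould_a but blue, pink or red is not meant.

How it is judged:
By the outcome, as a careful person would: the job done as asked, in the order asked, and still so for the second after the job is handed in, with the robot touching nothing.
It also fails if it takes over 58 s, if anything falls off the work surface, if the arm or the gripper's body presses on something with over 40 N, if the wrist force passes 120 N, or if a joint passes its speed limit or range.

## Working session

There is one attempt and no reset: what is moved stays moved. The work goes in short steps, Python scripts to look and compute and a tool call to move; the robot and the scene stay as the last step left them, time stands still between calls to the robot, and variables do not carry over. Pictures are saved under pics/ and viewed, about 8 in all and at most 12, crops included, and the job is handed in when it is done.

Besides the shell and the picture viewer there is one more tool, called after "Emit:" by a JSON object that holds its "op" and its "data", one argument or row to a line. move_arm: Moves the arm, as the interface text tells. Its arguments: {"type":"object","properties":{"targets":{"type":"array"},"force":{"type":"number"}},"required":["targets"]}

```bash
mkdir -p pics; ls; python3 - <<'E'
from bench import state, capture, camera_model, robot
import cv2,numpy as np
for n in("side","top"):
    im=capture(n); cv2.imwrite(f"pics/{n}0.png",im[:,:,::-1]); m=camera_model(n)
    print(n,{k:m[k] for k in m if k!="view"}); print(np.round(m["view"],4).tolist()); print("cam pos",-np.array(m["view"])[:3,:3].T@np.array(m["view"])[:3,3])
s=state(); print({k:np.round(s[k],3).tolist() for k in s}); print(robot.nose_length)
E
```

```text
pics
side {'fx': 372.2249243622213, 'fy': 372.2249243622213, 'cx': 319.2376271898204, 'cy': 201.3384623208894, 'k1': 0.009426083876003192}
[[0.9453, -0.3254, 0.0207, -0.4981], [-0.1702, -0.5466, -0.82, 0.1594], [0.2782, 0.7716, -0.5721, 0.7637], [0.0, 0.0, 0.0, 1.0]]
cam pos [ 0.28554178 -0.66419543  0.57788291]
top {'fx': 511.30943313266215, 'fy': 511.30943313266215, 'cx': 321.0950380536651, 'cy': 200.045332228854, 'k1': -0.1205025171611328}
[[-0.011, -0.9996, 0.0274, 0.0015], [-0.9912, 0.0073, -0.1324, 0.519], [0.1321, -0.0286, -0.9908, 1.0359], [0.0, 0.0, 0.0, 1.0]]
cam pos [0.37755302 0.02736949 1.0950188 ]
{'clock': 0.1, 'joint_positions': [-1.245, 0.69, -0.195, 1.566, 0.157, 0.902, -0.215], 'joint_velocities': [-0.001, -0.002, -0.001, -0.003, -0.0, -0.0, -0.0], 'tau': [-0.003, -54.06, -1.272, -15.898, 0.009, 0.004, -0.0], 'position': [0.18, 0.598, 0.225], 'orientation': [-0.699, 0.7, -0.103, 0.103], 'ft_force': [-0.511, 0.724, 0.127], 'moment': [0.028, -0.009, -0.012], 'grip_width': 1.002}
0.025
```

View pics/top0.png

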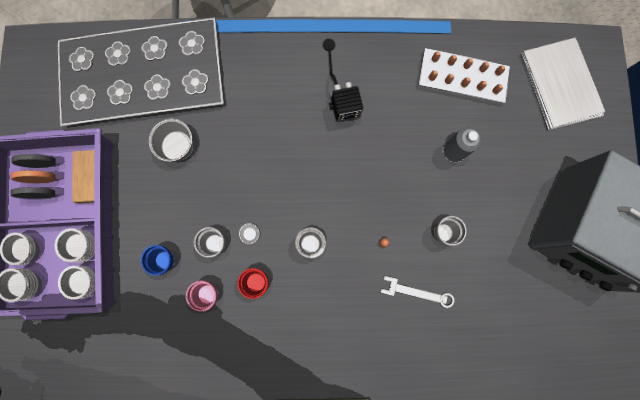

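View pics/side0.png

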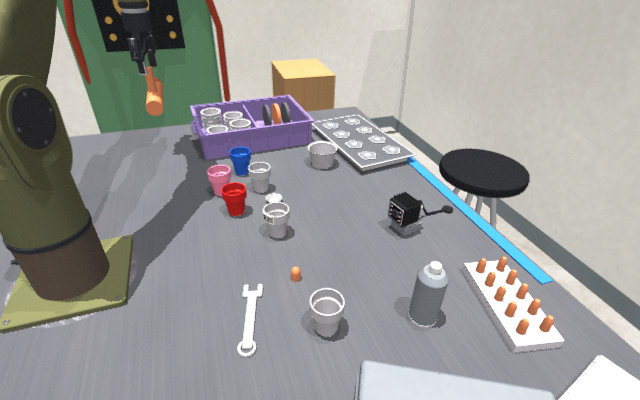

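Top view: three grey moulds on the bench at about (210,242), (310,242) and (450,230). The other things are blue (157,260), pink (201,296) and red (253,283) look-alikes, more moulds in the purple tray, and the reader at (346,100). In the side view the mould at (276,215), which is top (310,242), seems to carry dark bars. I'll confirm this in an enlarged crop and measure.

```bash
cat > h.py <<'E'
from bench import state, capture, camera_model, robot
import cv2,numpy as np
from scipy.spatial.transform import Rotation as R
def KD(n):
    m=camera_model(n); V=np.array(m["view"])
    return np.array([[m["fx"],0,m["cx"]],[0,m["fy"],m["cy"]],[0,0,1]]),np.array([m["k1"],0,0,0,0.]),V
def proj(n,P):
    K,D,V=KD(n); return cv2.projectPoints(np.atleast_2d(P).astype(float),cv2.Rodrigues(V[:3,:3])[0],V[:3,3],K,D)[0][:,0]
def cast(n,uv,z):
    K,D,V=KD(n); p=cv2.undistortPoints(np.array(uv,float).reshape(-1,1,2),K,D)[:,0]
    d=np.c_[p,np.ones(len(p))]@V[:3,:3]; c=-V[:3,:3].T@V[:3,3]
    return c+d*((z-c[2])/d[:,2:3])
def rq(q): return R.from_quat([q[1],q[2],q[3],q[0]])
def tool(): s=state(); return np.array(s["position"]),rq(s["orientation"]).as_matrix()
E
python3 - <<'E'
from h import *
t=cv2.imread("pics/top0.png"); s=cv2.imread("pics/side0.png")
def crop(im,u,v,w,h,f): return cv2.resize(im[v-h:v+h,u-w:u+w],None,fx=f,fy=f,interpolation=cv2.INTER_CUBIC)
row1=np.hstack([crop(t,u,v,26,26,5) for u,v in((210,242),(310,242),(450,230))])
row2=np.hstack([crop(s,u,v,26,26,5) for u,v in((260,178),(276,218),(326,313))])
col=np.vstack([crop(t,346,100,26,26,5) if 1 else 0,crop(s,405,212,26,26,5)])[:, :260]
full=np.hstack([np.vstack([row1,row2])[:, :],]) 
full=np.hstack([full,col]); print(full.shape)
cv2.imwrite("pics/crop.png",cv2.resize(full,(800,400)))
for u,v in((210,242),(310,242),(450,230)): print(cast("top",[(u,v)],.07))
for u,v in((260,168),(276,211),(327,302)): print(cast("side",[(u,v)],.07))
print(cast("top",[(346,100)],.09),tool())
E
```

```text
(520, 1040, 3)
[[0.43108646 0.22123575 0.07      ]]
[[0.42964248 0.02091094 0.07      ]]
[[ 0.45068555 -0.26439614  0.07      ]]
[[0.4302243  0.21845419 0.07      ]]
[[0.42530299 0.01374418 0.07      ]]
[[ 0.44680777 -0.26905984  0.07      ]]
[[ 0.71809651 -0.05501785  0.09      ]] (array([0.17967355, 0.59798663, 0.22536112]), array([[ 9.57760205e-01, -3.38445392e-04,  2.87567863e-01],
       [-2.87568025e-01, -1.63839391e-03,  9.57758815e-01],
       [ 1.47000376e-04, -9.99998601e-01, -1.66651456e-03]]))
```

View pics/crop.png

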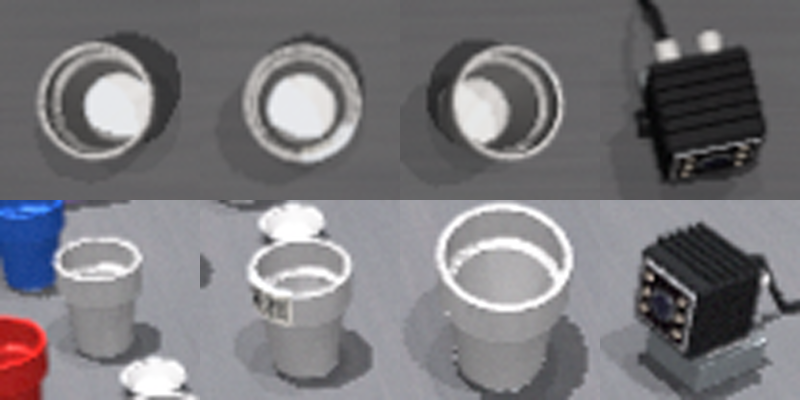

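The middle bench mould, top (310,242) and side (276,218), carries the barred label on its -x/-y side. The left (210,242) and right (450,230) ones are plain steel of the same size, so they are mould_a and mould_b. Next come the rim centres, label azimuth and reader pose.

```bash
python3 - <<'E'
from h import *
t=cv2.imread("pics/top0.png"); s=cv2.imread("pics/side0.png"); 
# rim: bright pixels joined to the cup; centre by outer contour hull of bright mask
for n,im,L in(("top",t,((210,242),(310,242),(450,230))),("side",s,((260,170),(276,212),(327,303)))):
  for u,v in L:
    g=cv2.cvtColor(im,cv2.COLOR_BGR2GRAY); w=24; c=cv2.resize(g[v-w:v+w,u-w:u+w],None,fx=6,fy=6,interpolation=cv2.INTER_CUBIC)
    m=(c>(125 if n=="top" else 215)).astype(np.uint8); cs,_=cv2.findContours(m,cv2.RETR_EXTERNAL,cv2.CHAIN_APPROX_NONE)
    k=min((q for q in cs if len(q)>150),key=lambda q:abs(q[:,0].mean(0)-144).sum())
    e=cv2.fitEllipse(cv2.convexHull(k)); px=(np.array(e[0])+.5)/6-.5+[u-w,v-w]
    P=cast(n,px,.07)[0]; ed=np.abs(proj(n,[P+[0,.03,0]])-proj(n,[P-[0,.03,0]])).max()
    print(n,px.round(1),P.round(4),"axes px",np.round(np.array(e[1])/6,1),"exp",ed.round(1))
lab=(268.7,219.3); print("label side", cast("side",lab,.059).round(4))
print("fold top",cast("top",(321.7,253.7),.065).round(4))
A=cv2.resize(t[74:130,318:374],None,fx=10,fy=7,interpolation=cv2.INTER_CUBIC)
A=cv2.resize(t[78:128,322:372],(500,500),interpolation=cv2.INTER_CUBIC)
B=np.vstack([cv2.resize(t[222:262,290:330],(250,250),interpolation=cv2.INTER_CUBIC),cv2.resize(s[196:236,256:296],(250,250),interpolation=cv2.INTER_CUBIC)])
cv2.imwrite("pics/crop2.png",np.hstack([A,B]))
E
```

```text
top [208.2 241.8] [0.4314 0.2248 0.07  ] axes px [30.2 30.7] exp 29.8
top [310.2 242.5] [0.4287 0.0206 0.07  ] axes px [30.5 31.3] exp 30.0
top [451.8 230.3] [ 0.45   -0.2682  0.07  ] axes px [29.1 30.2] exp 28.7
side [257.1 169.2] [0.4214 0.2146 0.07  ] axes px [ 6.8 17.5] exp 10.7
side [279.4 209.6] [0.434  0.0166 0.07  ] axes px [13.6 19. ] exp 14.7
side [326.7 301.4] [ 0.4467 -0.2677  0.07  ] axes px [27.9 35.1] exp 26.3
label side [[0.4051 0.0025 0.059 ]]
fold top [[ 0.4062 -0.0024  0.065 ]]
```

View pics/crop2.png

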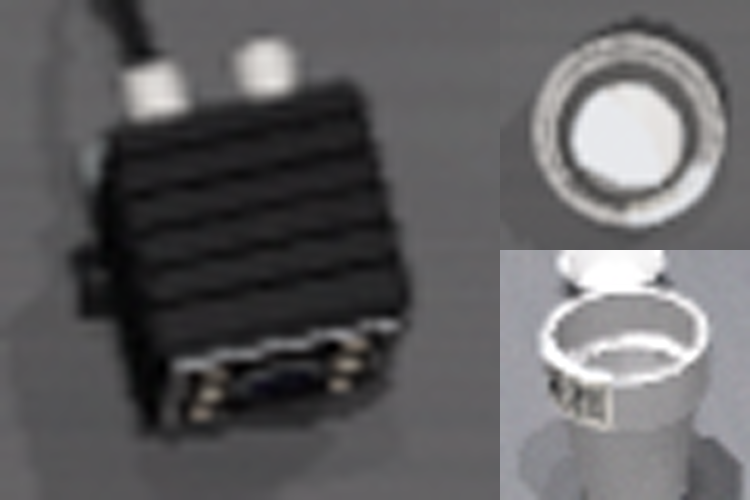

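```bash
python3 - <<'E'
from h import *
c=np.array([(112,122),(362,84),(408,318),(158,362)])/10-.45+[322,78]
P=cast("top",c,.09); print(P.round(4)); 
f=P[2]-P[3]; r=P[1]-P[0]; print("w",np.linalg.norm(f),np.linalg.norm(r),"d",np.linalg.norm(P[1]-P[2]),np.linalg.norm(P[0]-P[3]))
yf=np.degrees(np.arctan2(f[0],-f[1])); yr=np.degrees(np.arctan2(r[0],-r[1]))
d=(P[0]+P[1]-P[2]-P[3])/2; ys=np.degrees(np.arctan2(d[1],d[0])); print("yaw",yf,yr,ys)
o=P.mean(0); yaw=np.radians(np.mean([yf,yr,ys])); ax=np.array([np.cos(yaw),np.sin(yaw),0])
print("origin",o.round(4),"yaw",np.degrees(yaw),"window",(o+.03*ax).round(4),"->",(o-.03*ax).round(4),"mould target",(o-.14*ax).round(4))
w=(o-.03*ax); w[2]=.059; print("window px side",proj("side",w),"top front bottom edge",proj("top",w), "seen side",cast("side",[(386+ (662-600)/200*52-7,212)],.059))
a=np.array([.4285,.0205]); 
print("az side",np.degrees(np.arctan2(*(cast("side",(268.8,219.7),.059)[0,:2]-a)[::-1])))
print("jaw axis az now",np.degrees(np.arctan2(tool()[1][1,2],tool()[1][0,2])),"tool x az",np.degrees(np.arctan2(tool()[1][1,0],tool()[1][0,0])))
E
```

```text
[[ 0.7401 -0.0282  0.09  ]
 [ 0.7485 -0.0799  0.09  ]
 [ 0.6981 -0.0882  0.09  ]
 [ 0.6888 -0.0368  0.09  ]]
w 0.05224773876826159 0.052441334521824784 d 0.05098932897692393 0.05207153892896973
yaw 10.314437658977722 9.128688211371005 9.41507671531672
origin [ 0.7189 -0.0583  0.09  ] yaw 9.619400861888481 window [ 0.7485 -0.0532  0.09  ] -> [ 0.6893 -0.0633  0.09  ] mould target [ 0.5809 -0.0816  0.09  ]
window px side [[394.06582265 213.41641271]] top front bottom edge [[349.07520119 117.9034632 ]] seen side [[ 0.69439452 -0.05902091  0.059     ]]
az side -140.20316142307234
jaw axis az now 73.28757269499185 tool x az -16.71241326876777
```

Emit:
{"op": "move_arm", "data": {
  "targets": [
    {"travel": [0.037, 0, -0.027], "roll": 0.15, "jaw": -1},
    {"travel": [0.074, 0, -0.053], "roll": 0.3, "jaw": -1},
    {"travel": [0.11, 0, -0.08], "roll": 0.45, "jaw": -1},
    {"travel": [0.147, 0, -0.106], "roll": 0.6, "jaw": -1},
    {"travel": [0.184, 0, -0.132], "roll": 0.75, "jaw": -1},
    {"travel": [0.22, 0, -0.159], "roll": 0.9, "jaw": -1},
    {"travel": [0.257, 0, -0.186], "roll": 1.05, "jaw": -1},
    {"travel": [0.294, 0, -0.212], "roll": 1.2, "jaw": -1},
    {"travel": [0.306, 0.006, -0.242], "roll": 1.35, "jaw": -1},
    {"travel": [0.318, 0.012, -0.272], "roll": 1.5, "jaw": -1},
    {"travel": [0.331, 0.018, -0.302], "roll": 1.66, "jaw": -1},
    {"travel": [0.343, 0.024, -0.332], "roll": 1.81, "jaw": -1},
    {"travel": [0.355, 0.03, -0.362], "roll": 1.96, "jaw": -1},
    {"travel": [0.367, 0.036, -0.392], "roll": 2.12, "jaw": -1},
    {"travel": [0.379, 0.043, -0.422], "roll": 2.27, "jaw": -1},
    {"travel": [0.392, 0.049, -0.452], "roll": 2.42, "jaw": -1},
    {"travel": [0.404, 0.055, -0.481], "roll": 2.58, "jaw": -1},
    {"travel": [0.404, 0.055, -0.481], "roll": 2.58, "jaw": -1},
    {"travel": [0.404, 0.055, -0.481], "roll": 2.58, "jaw": -1},
    {"travel": [0.404, 0.055, -0.481], "roll": 2.58, "jaw": -1}
  ],
  "force": 30
}}

```text
clock: 2.6
position: [0.4282, 0.0223, 0.1712]
orientation: [-0.096, 0.096, -0.7, 0.701]
ft_force: [-0.9, -0.2, 0.9]
grip_width: 0.996
```

```bash
cat >> h.py <<'E'
def rel(p,yaw=None):
    P,M=tool(); d=M.T@(np.array(p)-P); a=np.degrees(np.arctan2(M[1,2],M[0,2]))
    print("TCP",P.round(4),"jaw az %.1f tilt %.3f"%(a,np.arccos(min(1,-M[2,1]))),"travel",d.round(4), "" if yaw is None else "roll %.3f"%-np.radians((yaw-a+180)%360-180))
E
python3 - <<'E'
from h import *
print(np.round(state()["joint_positions"],2),state()["clock"],np.round(state()["ft_force"],2)); rel((.4285,.0205,.066),-75)
E
```

```text
[-0.39  0.58  0.36  2.21 -0.48  0.43 -0.94] 2.6 [-0.91 -0.16  0.85]
TCP [0.4282 0.0223 0.1712] jaw az -74.4 tilt 0.001 travel [1.000e-04 1.052e-01 1.700e-03] roll 0.011
```

Emit:
{"op": "move_arm", "data": {
  "targets": [
    {"travel": [0, 0.03, 0.001], "roll": 0, "jaw": -1},
    {"travel": [0, 0.06, 0.002], "roll": 0, "jaw": -1},
    {"travel": [0, 0.085, 0.002], "roll": 0, "jaw": -1},
    {"travel": [0, 0.105, 0.002], "roll": 0, "jaw": -1},
    {"travel": [0, 0.105, 0.002], "roll": 0, "jaw": -1},
    {"travel": [0, 0.105, 0.002], "roll": 0, "jaw": 1},
    {"travel": [0, 0.105, 0.002], "roll": 0, "jaw": 1},
    {"travel": [0, 0.105, 0.002], "roll": 0, "jaw": 1},
    {"travel": [0, 0.105, 0.002], "roll": 0, "jaw": 1},
    {"travel": [0, 0.105, 0.002], "roll": 0, "jaw": 1}
  ],
  "force": 30
}}

```text
clock: 3.85
position: [0.4288, 0.0203, 0.0664]
orientation: [-0.096, 0.096, -0.7, 0.701]
ft_force: [-0.2, -0.2, -0.0]
grip_width: 0.002
```

```bash
python3 - <<'E'
from h import *
cv2.imwrite("pics/s1.png",cv2.resize(capture("side")[150:270,200:360,::-1],None,fx=4,fy=4,interpolation=cv2.INTER_CUBIC))
print(np.round(state()["joint_positions"],2),state()["clock"],np.round(state()["ft_force"],2)); rel((.581,-.0815,.15),72)
E
```

```text
[-0.21  0.78  0.09  2.27 -0.62  0.11 -0.83] 3.9 [ 0.47 -0.08 -0.87]
TCP [0.4287 0.0202 0.0663] jaw az -74.4 tilt 0.001 travel [-0.1192 -0.0837  0.1391] roll -2.555
```

View pics/s1.png

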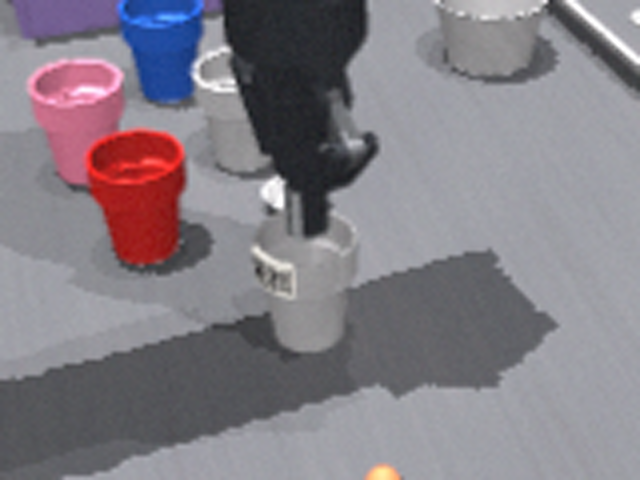

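The view shows the fingers shut above or inside the mouth at about px (277,208), and the mould unmoved. The grip missed, so I'm checking the actual fingertip height against the projection.

```bash
python3 - <<'E'
from h import *
for z in(.041,.06,.07,.08,.1): print(z,(proj("side",(.4287,.0202,z))[0]-[200,150])*4)
print(state()["grip_width"])
im=capture("side"); cv2.imwrite("pics/s2.png",cv2.resize(im[170:245,235:335,::-1],None,fx=8,fy=8,interpolation=cv2.INTER_CUBIC))
E
```

```text
0.041 [309.31614512 276.48327893]
0.06 [307.8880172  250.53190291]
0.07 [307.12145593 236.60963195]
0.08 [306.34432726 222.50068925]
0.1 [304.75746558 193.70726777]
0.001384141548451983
```

View pics/s2.png

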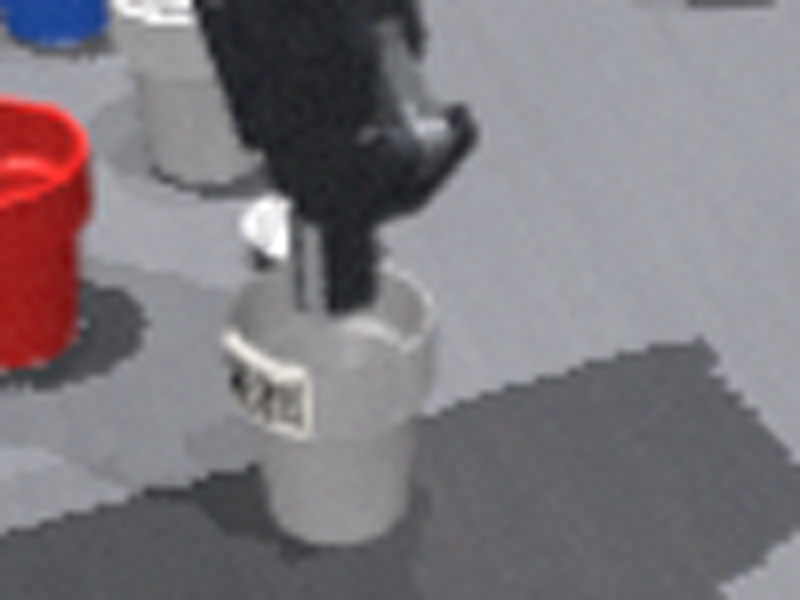

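Expected tips at 41 mm, but the projection puts them at about 70 mm, so they really end some 4 mm behind the reported TCP. Nothing was touched (force about 0). I'll rise, open, go about 30 mm lower and regrip.

Emit:
{"op": "move_arm", "data": {
  "targets": [
    {"travel": [0, -0.025, 0], "roll": 0, "jaw": 1},
    {"travel": [0, -0.05, 0], "roll": 0, "jaw": 1},
    {"travel": [0, -0.05, 0], "roll": 0, "jaw": -1},
    {"travel": [0, -0.05, 0], "roll": 0, "jaw": -1},
    {"travel": [0, -0.05, 0], "roll": 0, "jaw": -1},
    {"travel": [0, -0.05, 0], "roll": 0, "jaw": -1},
    {"travel": [0, -0.05, 0], "roll": 0, "jaw": -1}
  ]
}}

```text
clock: 4.82
position: [0.4286, 0.0202, 0.116]
orientation: [-0.096, 0.096, -0.7, 0.701]
ft_force: [-0.3, -0.5, 0.2]
grip_width: 0.997
```

```bash
python3 - <<'E'
from h import *
s=state(); print(s["clock"],s["grip_width"],np.round(s["ft_force"],2)); rel((.4285,.0205,.036))
im=capture("side"); 
cv2.imwrite("pics/s3.png",cv2.resize(im[140:245,220:340,::-1],None,fx=5,fy=5,interpolation=cv2.INTER_CUBIC))
for z in (.05,.1,.12): print(z,(proj("side",(.4285,.0205,z))-[220,140])*5)
E
```

```text
4.825 0.9974725894585774 [-0.29 -0.5   0.24]
TCP [0.4286 0.0202 0.116 ] jaw az -74.4 tilt 0.001 travel [-0.0001  0.08   -0.0004] 
0.05 [[285.2343525  380.04624272]]
0.1 [[280.35747527 291.84969585]]
0.12 [[278.30988307 254.86885097]]
```

View pics/s3.png

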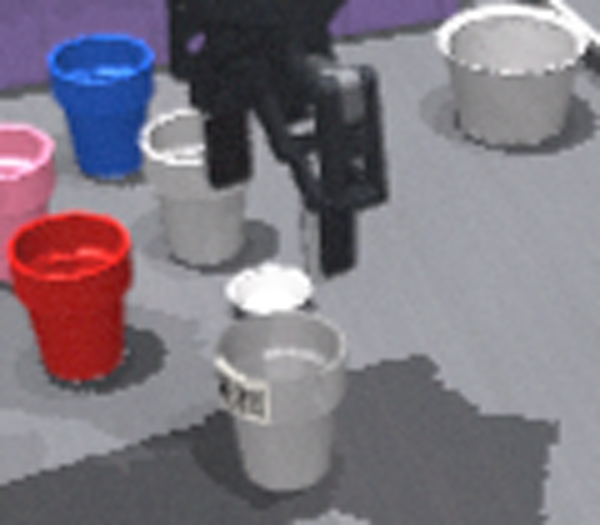

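Open tips are at (225,185) and (335,270) in the crop, midpoint about z=0.134 with the TCP at 0.116. So open tips lie 18 mm behind the TCP and shut tips about 5 mm behind. The gripper straddles the labelled mould. Descending to TCP z≈0.032.

Emit:
{"op": "move_arm", "data": {
  "targets": [
    {"travel": [0, 0.03, 0], "roll": 0, "jaw": -1},
    {"travel": [0, 0.055, 0], "roll": 0, "jaw": -1},
    {"travel": [0, 0.07, 0], "roll": 0, "jaw": -1},
    {"travel": [0, 0.084, 0], "roll": 0, "jaw": -1},
    {"travel": [0, 0.084, 0], "roll": 0, "jaw": -1},
    {"travel": [0, 0.084, 0], "roll": 0, "jaw": 1},
    {"travel": [0, 0.084, 0], "roll": 0, "jaw": 1},
    {"travel": [0, 0.084, 0], "roll": 0, "jaw": 1},
    {"travel": [0, 0.084, 0], "roll": 0, "jaw": 1},
    {"travel": [0, 0.084, 0], "roll": 0, "jaw": 1}
  ],
  "force": 30
}}

```text
clock: 6.12
position: [0.4311, 0.0204, 0.0346]
orientation: [-0.094, 0.098, -0.701, 0.701]
ft_force: [-0.9, 0.8, 5.3]
grip_width: 0.701
```

```bash
python3 - <<'E'
from h import *
s=state(); print(s["clock"],s["grip_width"],np.round(s["ft_force"],2),np.round(s["joint_positions"],2)); rel((.581,-.0815,.110),72.2)
E
```

```text
6.125 0.701202459229076 [-0.94  0.83  5.27] [-0.18  0.85  0.05  2.27 -1.    0.04 -0.45]
TCP [0.4311 0.0204 0.0346] jaw az -74.4 tilt 0.006 travel [-0.1165 -0.0761  0.1385] roll -2.558
```

Emit:
{"op": "move_arm", "data": {
  "targets": [
    {"travel": [0, -0.02, 0], "roll": 0, "jaw": 1},
    {"travel": [0, -0.05, 0], "roll": 0, "jaw": 1},
    {"travel": [0, -0.08, 0], "roll": 0, "jaw": 1},
    {"travel": [-0.008, -0.08, 0.009], "roll": -0.16, "jaw": 1},
    {"travel": [-0.015, -0.08, 0.018], "roll": -0.32, "jaw": 1},
    {"travel": [-0.023, -0.08, 0.027], "roll": -0.48, "jaw": 1},
    {"travel": [-0.031, -0.08, 0.037], "roll": -0.65, "jaw": 1},
    {"travel": [-0.038, -0.08, 0.046], "roll": -0.82, "jaw": 1},
    {"travel": [-0.046, -0.08, 0.055], "roll": -0.99, "jaw": 1},
    {"travel": [-0.054, -0.08, 0.064], "roll": -1.16, "jaw": 1},
    {"travel": [-0.061, -0.08, 0.073], "roll": -1.33, "jaw": 1},
    {"travel": [-0.069, -0.08, 0.082], "roll": -1.5, "jaw": 1},
    {"travel": [-0.077, -0.08, 0.092], "roll": -1.67, "jaw": 1},
    {"travel": [-0.084, -0.08, 0.101], "roll": -1.84, "jaw": 1},
    {"travel": [-0.092, -0.08, 0.11], "roll": -2.01, "jaw": 1},
    {"travel": [-0.1, -0.08, 0.119], "roll": -2.18, "jaw": 1},
    {"travel": [-0.107, -0.08, 0.128], "roll": -2.35, "jaw": 1},
    {"travel": [-0.115, -0.08, 0.137], "roll": -2.5, "jaw": 1},
    {"travel": [-0.115, -0.08, 0.137], "roll": -2.555, "jaw": 1},
    {"travel": [-0.115, -0.08, 0.137], "roll": -2.555, "jaw": 1}
  ]
}}

```text
clock: 8.62
position: [0.5787, -0.0808, 0.1133]
orientation: [-0.698, 0.699, -0.113, 0.109]
ft_force: [0.2, -0.1, -1.6]
grip_width: 0.696
```

```bash
python3 - <<'E'
from h import *
s=state(); print(s["clock"],s["grip_width"],np.round(s["ft_force"],2),np.round(s["joint_positions"],2)); rel((.579,-.081,.036),72.2)
im=capture("top"); im2=capture("side"); cv2.imwrite("pics/t4.png",np.hstack([cv2.resize(a[...,::-1],(400,400),interpolation=cv2.INTER_CUBIC) for a in(im[110:210,300:400],im2[180:280,310:410])]))
E
```

```text
8.625 0.696066310845838 [ 0.17 -0.11 -1.62] [ 0.15  0.79 -0.16  1.78  0.2   0.59  1.13]
TCP [ 0.5787 -0.0808  0.1133] jaw az 71.9 tilt 0.007 travel [0.0009 0.0773 0.0001] roll -0.005
```

View pics/t4.png

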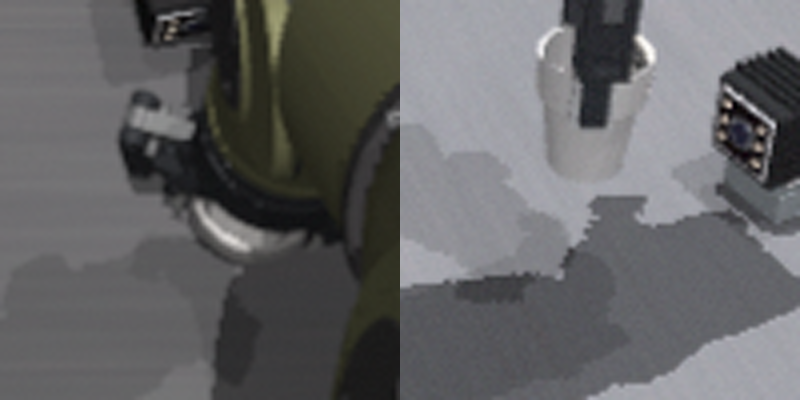

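Held upright, with the near fingertip at (595,125). The reader is clear at right. Lowering, releasing and rising.

Emit:
{"op": "move_arm", "data": {
  "targets": [
    {"travel": [0.001, 0.025, 0], "roll": 0, "jaw": 1},
    {"travel": [0.001, 0.045, 0], "roll": 0, "jaw": 1},
    {"travel": [0.001, 0.06, 0], "roll": 0, "jaw": 1},
    {"travel": [0.001, 0.07, 0], "roll": 0, "jaw": 1},
    {"travel": [0.001, 0.076, 0], "roll": 0, "jaw": 1},
    {"travel": [0.001, 0.078, 0], "roll": 0, "jaw": 1},
    {"travel": [0.001, 0.079, 0], "roll": 0, "jaw": 1},
    {"travel": [0.001, 0.079, 0], "roll": 0, "jaw": 1},
    {"travel": [0.001, 0.079, 0], "roll": 0, "jaw": -1},
    {"travel": [0.001, 0.079, 0], "roll": 0, "jaw": -1},
    {"travel": [0.001, 0.079, 0], "roll": 0, "jaw": -1},
    {"travel": [0.001, 0.079, 0], "roll": 0, "jaw": -1},
    {"travel": [0.001, 0.065, 0], "roll": 0, "jaw": -1},
    {"travel": [0.001, 0.03, 0], "roll": 0, "jaw": -1},
    {"travel": [0.001, 0, 0], "roll": 0, "jaw": -1},
    {"travel": [0.001, -0.04, 0], "roll": 0, "jaw": -1},
    {"travel": [0.001, -0.04, 0], "roll": 0, "jaw": -1}
  ]
}}

```text
clock: 10.85
position: [0.5825, -0.0809, 0.1575]
orientation: [-0.698, 0.699, -0.111, 0.112]
ft_force: [0.5, -1.4, -1.0]
grip_width: 1.0
```

```bash
python3 - <<'E'
from h import *
s=state(); print(s["clock"],s["grip_width"],np.round(s["ft_force"],2)); rel((.450,-.268,.15),-28); rel((.450,-.268,.15),60)
E
```

```text
10.85 0.9995236545453206 [ 0.54 -1.38 -1.  ]
TCP [ 0.5825 -0.0809  0.1575] jaw az 71.9 tilt 0.002 travel [-0.0679  0.0076 -0.2189] roll 1.744
TCP [ 0.5825 -0.0809  0.1575] jaw az 71.9 tilt 0.002 travel [-0.0679  0.0076 -0.2189] roll 0.208
```

Emit:
{"op": "move_arm", "data": {
  "targets": [
    {"travel": [-0.008, 0, -0.027], "roll": 0, "jaw": -1},
    {"travel": [-0.02, 0, -0.064], "roll": 0, "jaw": -1},
    {"travel": [-0.034, 0, -0.11], "roll": 0, "jaw": -1},
    {"travel": [-0.048, 0, -0.155], "roll": 0, "jaw": -1},
    {"travel": [-0.06, 0.004, -0.192], "roll": 0, "jaw": -1},
    {"travel": [-0.068, 0.007, -0.219], "roll": 0, "jaw": -1},
    {"travel": [-0.068, 0.007, -0.219], "roll": 0, "jaw": -1},
    {"travel": [-0.068, 0.007, -0.219], "roll": 0, "jaw": -1}
  ]
}}

```text
clock: 11.85
position: [0.4507, -0.2669, 0.1506]
orientation: [-0.698, 0.698, -0.11, 0.111]
ft_force: [0.7, -0.2, 0.4]
grip_width: 1.0
```

```bash
python3 - <<'E'
from h import *
s=state(); print(s["clock"],s["grip_width"],np.round(s["ft_force"],2),np.round(s["joint_positions"],2)); rel((.4495,-.268,.034))
t=capture("top"); sd=capture("side"); np.save("t5.npy",t); np.save("s5.npy",sd)
g=proj("top",(.581,-.0815,.07))[0]; h=proj("side",(.581,-.0815,.07))[0]; print(g,h)
def cr(a,c,w): c=c.round().astype(int); print(c); return cv2.resize(a[c[1]-w:c[1]+w,c[0]-w:c[0]+w,::-1],(400,400),interpolation=cv2.INTER_CUBIC)
cv2.imwrite("pics/t5.png",np.hstack([cr(t,g,20),cr(sd,h,25)]))
u,v=g.round().astype(int); w=24; c=cv2.resize(cv2.cvtColor(t,cv2.COLOR_RGB2GRAY)[v-w:v+w,u-w:u+w],None,fx=6,fy=6,interpolation=cv2.INTER_CUBIC)
cs,_=cv2.findContours((c>125).astype(np.uint8),cv2.RETR_EXTERNAL,cv2.CHAIN_APPROX_NONE)
for k in cs:
  if len(k)>150:
    e=cv2.fitEllipse(cv2.convexHull(k)); px=(np.array(e[0])+.5)/6-.5+[u-w,v-w]; print(px,np.array(e[1])/6,cast("top",px,.07))
E
```

```text
11.85 1.0002897502879475 [ 0.68 -0.23  0.39] [ 0.58  0.67 -0.21  1.94  0.25  0.55  1.45]
TCP [ 0.4507 -0.2669  0.1506] jaw az 72.0 tilt 0.002 travel [-0.001   0.1166 -0.0014] 
[359.43323778 167.42782701] [355.07593815 222.92624612]
[359 167]
[355 223]
[360.44329325 165.37934367] [30.01841736 30.64742279] [[ 0.58526539 -0.08367206  0.07      ]]
```

View pics/t5.png

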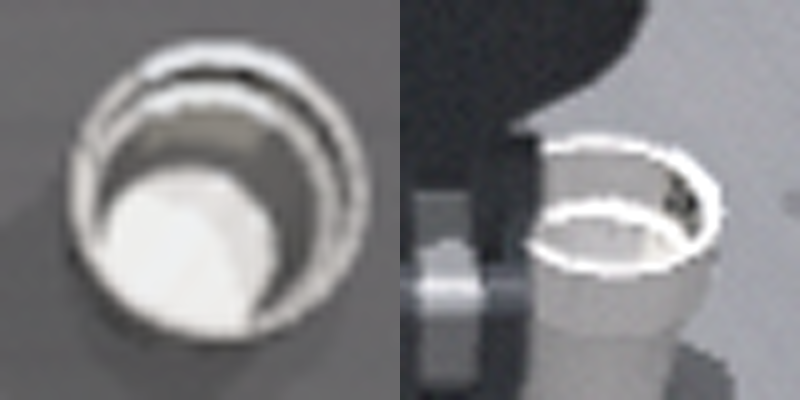

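```bash
python3 - <<'E'
from h import *
a=np.array([.5853,-.0837])
def az(n,px,z):
    P=cast(n,px,z)[0]; d=P[:2]-a; print(n,P.round(4),"r %.4f az %.1f"%(np.hypot(*d),np.degrees(np.arctan2(d[1],d[0]))))
for z in(.03,.04): 
  for u in (145,205,265): az("top",(339+u/10-.45,147+125/10-.45),z)
for uv in((120,95),(185,58),(215,50),(300,80)): az("top",(339+uv[0]/10-.45,147+uv[1]/10-.45),.068)
for uv in((265,160),(283,205),(295,240)): az("side",(330+uv[0]/8-.45,198+uv[1]/8-.45),.058)
for px in((361,166),): az("side",proj("side",(.5853,-.0837,.07))[0],.07)
# rim centre in side: right extreme of rim at (722,205), 
print(proj("side",[(.5853+.03*np.cos(t),-.0837+.03*np.sin(t),.07) for t in(-.34,1.2,2.7)])-[330,198])
E
```

```text
top [ 0.6072 -0.0725  0.03  ] r 0.0246 az 27.1
top [ 0.6071 -0.0853  0.03  ] r 0.0219 az -4.3
top [ 0.6071 -0.0982  0.03  ] r 0.0262 az -33.6
top [ 0.605  -0.0716  0.04  ] r 0.0232 az 31.6
top [ 0.605  -0.0843  0.04  ] r 0.0197 az -1.7
top [ 0.6049 -0.097   0.04  ] r 0.0237 az -34.1
top [ 0.6053 -0.0639  0.068 ] r 0.0282 az 44.7
top [ 0.6131 -0.0775  0.068 ] r 0.0284 az 12.6
top [ 0.6147 -0.0837  0.068 ] r 0.0294 az -0.1
top [ 0.6084 -0.1012  0.068 ] r 0.0289 az -37.2
side [ 0.6128 -0.0546  0.058 ] r 0.0401 az 46.7
side [ 0.6089 -0.0753  0.058 ] r 0.0251 az 19.6
side [ 0.6055 -0.0907  0.058 ] r 0.0214 az -19.0
side [ 0.5853 -0.0837  0.07  ] r 0.0000 az 0.0
[[40.84493451 25.44762046]
 [26.67581818 16.98362319]
 [13.68822935 24.00887623]]
```

```bash
cat > lab.py <<'E'
from h import *
def hit(n,px,a,top=.07):
    "first point of the pixel rays on the inner wall: band r 27.5 above 46 mm, taper below"
    zs=np.arange(top,.012,-.001); out=[]
    Q=np.stack([cast(n,px,z) for z in zs],1)
    r=np.hypot(Q[...,0]-a[0],Q[...,1]-a[1])
    ri=np.where(zs>.046,.0275,.0195+.0055*zs/.046)
    inside0=r[:,0]<.0275
    for q,rr,ok in zip(Q,r,inside0):
        i=np.argmax(rr>=ri) if (rr>=ri).any() else -1
        out.append(q[i] if ok and i>0 else [np.nan]*3)
    return np.array(out)
def chroma(n,im,a,thr=6):
    c=proj(n,(a[0],a[1],.06))[0].round().astype(int); w=22
    ys,xs=np.mgrid[c[1]-w:c[1]+w,c[0]-w:c[0]+w]; px=np.c_[xs.ravel(),ys.ravel()]
    P=hit(n,px,a); I=im[px[:,1],px[:,0]].astype(int); d=I[:,0]-I[:,2]
    ok=~np.isnan(P[:,0])&(P[:,2]>.02); az=np.degrees(np.arctan2(P[:,1]-a[1],P[:,0]-a[0]))
    return az[ok],P[ok,2],d[ok],I[ok].sum(1)/3
E
python3 - <<'E'
from lab import *
for n,f,a in(("top","t5.npy",(.5853,-.0837)),("side","s5.npy",(.5853,-.0837))):
    az,z,d,b=chroma(n,np.load(f),a)
    for zl,zh in((.048,.07),(.022,.045)):
        print(n,zl,[(int(l),int(np.median(d[k])),int(np.median(b[k])),int(k.sum())) for l in range(-90,100,10) if (k:=(az>=l)&(az<l+10)&(z>zl)&(z<zh)).sum()>1])
# outside label at the start, side view
s=cv2.imread("pics/side0.png").astype(int); sub=s[208:232,258:292]; m=(sub[...,2]-sub[...,0])>8
print(np.argwhere(m).mean(0)[::-1]+[258,208],m.sum())
for r in range(0,24,2): print("".join("%4d"%x for x in (sub[r,::2,2]-sub[r,::2,0])), "|","".join("%4d"%x for x in sub[r,::2].mean(1)))
E
```

```text
top 0.048 [(-90, 4, 113, 3), (-80, 3, 129, 4), (-70, 3, 97, 4), (-60, 2, 111, 6), (-50, 3, 90, 5), (-40, 3, 120, 6), (-30, 4, 101, 5), (-20, 1, 109, 6), (-10, -2, 167, 5), (0, 2, 112, 4), (10, 0, 120, 5), (20, -1, 154, 4), (30, 3, 128, 3), (40, 5, 157, 2)]
top 0.022 [(-90, 3, 114, 5), (-80, 3, 89, 5), (-70, 3, 101, 8), (-60, 3, 95, 7), (-50, 3, 97, 9), (-40, 4, 126, 7), (-30, 9, 133, 7), (-20, 10, 132, 8), (-10, 8, 151, 6), (0, 10, 130, 6), (10, 6, 153, 7), (20, 7, 125, 5), (30, 4, 143, 4), (40, 4, 101, 3), (50, 4, 135, 5), (60, 3, 105, 2), (70, 4, 161, 4)]
side 0.048 [(-10, 0, 253, 6), (0, 0, 249, 9), (10, 0, 167, 11), (20, 3, 135, 12), (30, 3, 140, 15), (40, 1, 166, 15), (50, 0, 166, 16), (60, 0, 166, 16), (70, 0, 166, 15), (80, 0, 164, 16), (90, 1, 162, 11)]
side 0.022 [(20, 4, 247, 7), (30, 6, 233, 6), (40, 4, 220, 11), (50, 1, 190, 11), (60, -1, 190, 10), (70, 0, 190, 11), (80, -1, 187, 9), (90, -2, 180, 4)]
[270.5625 220.0625] 16
  -8  -8  -7   0  -1   1  -1   1   1   0   0   1   0   0  -1   0  -7 |  160 155 175 225 130 142 146 149 153 152 152 148 150 144 141 242 161
  -5  -6  
[... 829 characters left out ...]

  -9  -7  -6  -4   1   6   5   7  -1   1  -1  -2  -1   0  -1  -7  -4 |  156 160 160 161 166 133 130 131 153 153 150 149 148 143 116 157 160
  -9  -8  -3  -4  -3   0   5   8   2  -2   1   0  -1  -2  -1  -6  -6 |  159 158 153 140 134 128 149 185 162 152 153 150 128 124 119 159 160
  -7  -6  -5  -5  -4  -2   1  -2  -2  -2  -3  -1   1   0  -2  -2  -6 |  157 139 141 139 138 126 131 141 138 140 141 136 132 120 107  98 115
  -7  -9  -7  -7  -7  -1   0   0   1   0   1   0  -1  -1  -1   0  -6 |  153 139 138 142 140 125 129 137 139 141 140 135 133 124 105  97  94
  -8  -4  -6  -4  -6  -3  -1  -1   0  -1   0  -3   0   0  -3  -3  -2 |  156 138 138 134 131 125 128 135 141 142 138 139 132 126  91  98  97
```

Inner fold: the top view puts it at about 0°, the side view at about 6°, and the right edge of the outside label at the start implies about 2°. The reader needs 9.6°. The mould also stands about 4 mm close to the reader. I'll regrip now, before nesting, turn it about +6° and shift about (-4,+2) mm.

Emit:
{"op": "move_arm", "data": {
  "targets": [
    {"travel": [0.009, 0, 0.03], "roll": 0, "jaw": -1},
    {"travel": [0.024, 0, 0.075], "roll": 0, "jaw": -1},
    {"travel": [0.039, 0, 0.12], "roll": 0, "jaw": -1},
    {"travel": [0.053, 0, 0.166], "roll": 0, "jaw": -1},
    {"travel": [0.064, 0, 0.2], "roll": 0, "jaw": -1},
    {"travel": [0.069, 0, 0.216], "roll": 0, "jaw": -1},
    {"travel": [0.069, 0, 0.216], "roll": 0, "jaw": -1},
    {"travel": [0.069, 0.04, 0.216], "roll": 0, "jaw": -1},
    {"travel": [0.069, 0.08, 0.216], "roll": 0, "jaw": -1},
    {"travel": [0.069, 0.105, 0.216], "roll": 0, "jaw": -1},
    {"travel": [0.069, 0.116, 0.216], "roll": 0, "jaw": -1},
    {"travel": [0.069, 0.116, 0.216], "roll": 0, "jaw": -1},
    {"travel": [0.069, 0.116, 0.216], "roll": 0, "jaw": 1},
    {"travel": [0.069, 0.116, 0.216], "roll": 0, "jaw": 1},
    {"travel": [0.069, 0.116, 0.216], "roll": 0, "jaw": 1},
    {"travel": [0.069, 0.116, 0.216], "roll": 0, "jaw": 1}
  ]
}}

```text
clock: 13.95
position: [0.5843, -0.0828, 0.0364]
orientation: [-0.698, 0.699, -0.109, 0.112]
ft_force: [-0.0, -1.0, 6.5]
grip_width: 0.701
```

```bash
python3 - <<'E'
from h import *
s=state(); print(s["clock"],s["grip_width"],np.round(s["ft_force"],2)); P,M=tool(); rel(P+[-.004,.002,0],78)
E
```

```text
13.95 0.700702509484158 [-0.04 -0.99  6.48]
TCP [ 0.5843 -0.0828  0.0364] jaw az 72.0 tilt 0.004 travel [-0.0044 -0.      0.0007] roll -0.104
```

Emit:
{"op": "move_arm", "data": {
  "targets": [
    {"travel": [0, -0.008, 0], "roll": 0, "jaw": 1},
    {"travel": [0, -0.012, 0], "roll": 0, "jaw": 1},
    {"travel": [-0.002, -0.012, 0], "roll": -0.05, "jaw": 1},
    {"travel": [-0.004, -0.012, 0.001], "roll": -0.105, "jaw": 1},
    {"travel": [-0.004, -0.012, 0.001], "roll": -0.105, "jaw": 1},
    {"travel": [-0.004, -0.006, 0.001], "roll": -0.105, "jaw": 1},
    {"travel": [-0.004, -0.001, 0.001], "roll": -0.105, "jaw": 1},
    {"travel": [-0.004, 0.001, 0.001], "roll": -0.105, "jaw": 1},
    {"travel": [-0.004, 0.001, 0.001], "roll": -0.105, "jaw": 1},
    {"travel": [-0.004, 0.001, 0.001], "roll": -0.105, "jaw": -1},
    {"travel": [-0.004, 0.001, 0.001], "roll": -0.105, "jaw": -1},
    {"travel": [-0.004, 0.001, 0.001], "roll": -0.105, "jaw": -1},
    {"travel": [-0.004, 0.001, 0.001], "roll": -0.105, "jaw": -1},
    {"travel": [-0.004, -0.02, 0.001], "roll": -0.105, "jaw": -1},
    {"travel": [-0.004, -0.06, 0.001], "roll": -0.105, "jaw": -1},
    {"travel": [-0.004, -0.1, 0.001], "roll": -0.105, "jaw": -1},
    {"travel": [-0.004, -0.115, 0.001], "roll": -0.105, "jaw": -1}
  ]
}}

```text
clock: 16.08
position: [0.5816, -0.0806, 0.1535]
orientation: [-0.703, 0.703, -0.071, 0.076]
ft_force: [-0.7, -0.8, 0.6]
grip_width: 1.0
```

```bash
python3 - <<'E'
from h import *
s=state(); print(s["clock"],s["grip_width"],np.round(s["ft_force"],2)); rel((.4495,-.268,.150),78)
E
```

```text
16.075 0.9996811598061907 [-0.73 -0.77  0.63]
TCP [ 0.5816 -0.0806  0.1535] jaw az 78.1 tilt 0.008 travel [-0.0904  0.0028 -0.2107] roll 0.001
```

Emit:
{"op": "move_arm", "data": {
  "targets": [
    {"travel": [-0.011, 0, -0.026], "roll": 0, "jaw": -1},
    {"travel": [-0.028, 0, -0.065], "roll": 0, "jaw": -1},
    {"travel": [-0.046, 0, -0.107], "roll": 0, "jaw": -1},
    {"travel": [-0.064, 0.002, -0.15], "roll": 0, "jaw": -1},
    {"travel": [-0.081, 0.003, -0.19], "roll": 0, "jaw": -1},
    {"travel": [-0.09, 0.003, -0.211], "roll": 0, "jaw": -1},
    {"travel": [-0.09, 0.003, -0.211], "roll": 0, "jaw": -1},
    {"travel": [-0.09, 0.003, -0.211], "roll": 0, "jaw": -1}
  ]
}}

```text
clock: 17.08
position: [0.4507, -0.267, 0.1495]
orientation: [0.704, -0.703, 0.07, -0.076]
ft_force: [-0.4, 0.7, 0.2]
grip_width: 0.998
```

```bash
cat >> lab.py <<'E'
def rim(n,im,g,z=.07,thr=125):
    u,v=proj(n,(*g,z))[0].round().astype(int); w=24; c=cv2.resize(cv2.cvtColor(im,cv2.COLOR_RGB2GRAY)[v-w:v+w,u-w:u+w],None,fx=6,fy=6,interpolation=cv2.INTER_CUBIC)
    cs,_=cv2.findContours((c>thr).astype(np.uint8),cv2.RETR_EXTERNAL,cv2.CHAIN_APPROX_NONE)
    e=cv2.fitEllipse(cv2.convexHull(max(cs,key=len))); px=(np.array(e[0])+.5)/6-.5+[u-w,v-w]; P=cast(n,px,z)[0]
    print("rim",px.round(1),np.round(np.array(e[1])/6,1),"exp",np.round(np.abs(proj(n,P+[0,.03,0])-proj(n,P-[0,.03,0])).max(),1),P.round(4)); return P[:2]
E
python3 - <<'E'
from lab import *
s=state(); print(s["clock"],np.round(s["joint_positions"],2)); rel((.4495,-.268,.034))
t=capture("top"); sd=capture("side"); np.save("t6.npy",t); np.save("s6.npy",sd)
a=rim("top",t,(.582,-.081))
for n,im in(("top",t),("side",sd)):
    az,z,d,b=chroma(n,im,a)
    for zl,zh in((.048,.07),(.022,.045)):
        print(n,zl,[(int(l),int(np.median(d[k])),int(np.median(b[k])),int(k.sum())) for l in range(-60,90,10) if (k:=(az>=l)&(az<l+10)&(z>zl)&(z<zh)).sum()>1])
g=proj("top",(*a,.05))[0].round().astype(int); h=proj("side",(*a,.06))[0].round().astype(int); print(g,h)
cr=lambda A,c,w: cv2.resize(A[c[1]-w:c[1]+w,c[0]-w:c[0]+w,::-1],(400,400),interpolation=cv2.INTER_CUBIC)
cv2.imwrite("pics/t6.png",np.hstack([cr(t,g,20),cr(sd,h,20)]))
E
```

```text
17.075 [ 0.6   0.68 -0.24  1.95  0.29  0.54  1.52]
TCP [ 0.4507 -0.267   0.1495] jaw az 78.1 tilt 0.009 travel [-0.002   0.1154 -0.0014] 
rim [359.6 166.7] [30.  30.6] exp 29.2 [ 0.5825 -0.0818  0.07  ]
top 0.048 [(-60, 3, 110, 5), (-50, 4, 126, 7), (-40, 2, 109, 6), (-30, 2, 127, 6), (-20, 1, 115, 7), (-10, 0, 156, 5), (0, -2, 168, 6), (10, -1, 113, 5), (20, -1, 130, 3), (30, 1, 164, 3), (40, 5, 158, 2)]
top 0.022 [(-60, 3, 103, 6), (-50, 3, 96, 7), (-40, 3, 104, 8), (-30, 10, 132, 7), (-20, 9, 141, 9), (-10, 11, 131, 7), (0, 9, 130, 7), (10, 10, 127, 7), (20, 8, 130, 4), (30, 3, 146, 6), (40, 4, 115, 3), (50, 4, 126, 3), (60, 3, 125, 3), (70, 5, 169, 3), (80, 6, 176, 2)]
side 0.048 [(-20, -4, 244, 2), (-10, 0, 251, 5), (0, 0, 231, 8), (10, 1, 160, 10), (20, 3, 115, 16), (30, 3, 118, 14), (40, 6, 179, 15), (50, 0, 166, 16), (60, 0, 166, 15), (70, 0, 166, 14), (80, 0, 165, 14)]
side 0.022 [(10, 0, 253, 3), (20, 1, 247, 6), (30, 6, 236, 7), (40, 5, 236, 10), (50, 1, 193, 9), (60, 0, 192, 11), (70, 0, 190, 10), (80, -1, 186, 10)]
[359 169] [355 226]
```

View pics/t6.png

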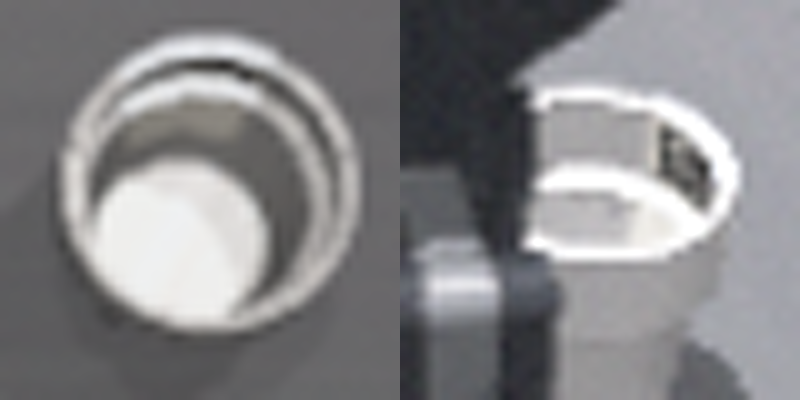

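Now the label's left edge on the inner band shows in the side crop at (650,140), az≈48°, so its middle is about 11–13°. The right edge of the fold in the top view gives about 11°. The target is 9.6°, and the axis at (0.5825,-0.0818) is within 2 mm of target. Picking mould_b, a little higher on the band so that the tips stay above the shoulder.

Emit:
{"op": "move_arm", "data": {
  "targets": [
    {"travel": [-0.002, 0.03, -0.001], "roll": 0, "jaw": -1},
    {"travel": [-0.002, 0.065, -0.001], "roll": 0, "jaw": -1},
    {"travel": [-0.002, 0.095, -0.001], "roll": 0, "jaw": -1},
    {"travel": [-0.002, 0.109, -0.001], "roll": 0, "jaw": -1},
    {"travel": [-0.002, 0.109, -0.001], "roll": 0, "jaw": -1},
    {"travel": [-0.002, 0.109, -0.001], "roll": 0, "jaw": 1},
    {"travel": [-0.002, 0.109, -0.001], "roll": 0, "jaw": 1},
    {"travel": [-0.002, 0.109, -0.001], "roll": 0, "jaw": 1},
    {"travel": [-0.002, 0.109, -0.001], "roll": 0, "jaw": 1},
    {"travel": [-0.002, 0.109, -0.001], "roll": 0, "jaw": 1}
  ]
}}

```text
clock: 18.42
position: [0.4506, -0.2677, 0.0419]
orientation: [-0.703, 0.703, -0.069, 0.077]
ft_force: [-0.4, 0.3, 6.7]
grip_width: 0.693
```

```bash
python3 - <<'E'
from h import *
s=state(); print(s["clock"],s["grip_width"],np.round(s["ft_force"],2)); 
P,M=tool(); z=P[2]; print("mould offset from TCP in tool x:", (np.array([.4495,-.268,z])-P)@M[:,0])
rel((.582,-.0815,z+.12))
for tz in(.11,.12,.13): print(tz,proj("side",(.5685,-.112,tz)))
E
```

```text
18.425 0.6927604783476323 [-0.35  0.35  6.73]
mould offset from TCP in tool x: -0.001005774908413422
TCP [ 0.4506 -0.2677  0.0419] jaw az 78.2 tilt 0.011 travel [ 0.0919 -0.1188  0.2093] 
0.11 [[356.8784759  217.57291593]]
0.12 [[357.25972463 213.71284387]]
0.13 [[357.64678125 209.79479953]]
```

Emit:
{"op": "move_arm", "data": {
  "targets": [
    {"travel": [0, -0.015, 0], "roll": 0, "jaw": 1},
    {"travel": [0, -0.045, 0], "roll": 0, "jaw": 1},
    {"travel": [0, -0.085, 0], "roll": 0, "jaw": 1},
    {"travel": [0.003, -0.12, 0.008], "roll": 0, "jaw": 1},
    {"travel": [0.014, -0.12, 0.033], "roll": 0, "jaw": 1},
    {"travel": [0.03, -0.12, 0.07], "roll": 0, "jaw": 1},
    {"travel": [0.047, -0.12, 0.11], "roll": 0, "jaw": 1},
    {"travel": [0.063, -0.12, 0.148], "roll": 0, "jaw": 1},
    {"travel": [0.078, -0.12, 0.182], "roll": 0, "jaw": 1},
    {"travel": [0.087, -0.12, 0.203], "roll": 0, "jaw": 1},
    {"travel": [0.09, -0.12, 0.21], "roll": 0, "jaw": 1},
    {"travel": [0.09, -0.12, 0.21], "roll": 0, "jaw": 1},
    {"travel": [0.09, -0.12, 0.21], "roll": 0, "jaw": 1}
  ]
}}

```text
clock: 20.05
position: [0.5794, -0.0823, 0.1632]
orientation: [-0.703, 0.704, -0.07, 0.077]
ft_force: [0.2, -0.3, -1.6]
grip_width: 0.692
```

```bash
python3 - <<'E'
from h import *
s=state(); print(s["clock"],s["grip_width"],np.round(s["ft_force"],2)); rel((.5815,-.0808,.067))
E
```

```text
20.05 0.6915086441756759 [ 0.21 -0.3  -1.61]
TCP [ 0.5794 -0.0823  0.1632] jaw az 78.1 tilt 0.010 travel [0.0008 0.0962 0.0019]
```

Emit:
{"op": "move_arm", "data": {
  "targets": [
    {"travel": [0.001, 0.02, 0.002], "roll": 0, "jaw": 1},
    {"travel": [0.001, 0.04, 0.002], "roll": 0, "jaw": 1},
    {"travel": [0.001, 0.055, 0.002], "roll": 0, "jaw": 1},
    {"travel": [0.001, 0.067, 0.002], "roll": 0, "jaw": 1},
    {"travel": [0.001, 0.077, 0.002], "roll": 0, "jaw": 1},
    {"travel": [0.001, 0.085, 0.002], "roll": 0, "jaw": 1},
    {"travel": [0.001, 0.091, 0.002], "roll": 0, "jaw": 1},
    {"travel": [0.001, 0.094, 0.002], "roll": 0, "jaw": 1},
    {"travel": [0.001, 0.094, 0.002], "roll": 0, "jaw": 1}
  ]
}}

```text
clock: 21.18
position: [0.5819, -0.0808, 0.0692]
orientation: [-0.703, 0.704, -0.07, 0.077]
ft_force: [-0.4, -0.2, -1.2]
grip_width: 0.695
```

```bash
python3 - <<'E'
from h import *
s=state(); print(s["clock"],s["grip_width"],np.round(s["ft_force"],2),np.round(s["moment"],2)); rel((.5815,-.0808,.066))
E
```

```text
21.175 0.6953724028142132 [-0.42 -0.16 -1.24] [-0.    0.06  0.  ]
TCP [ 0.5819 -0.0808  0.0692] jaw az 78.1 tilt 0.011 travel [-0.0004  0.0032 -0.0001]
```

Emit:
{"op": "move_arm", "data": {
  "targets": [
    {"travel": [0, 0.002, 0], "roll": 0, "jaw": 1},
    {"travel": [0, 0.003, 0], "roll": 0, "jaw": 1},
    {"travel": [0, 0.003, 0], "roll": 0, "jaw": 1},
    {"travel": [0, 0.003, 0], "roll": 0, "jaw": -1},
    {"travel": [0, 0.003, 0], "roll": 0, "jaw": -1},
    {"travel": [0, 0.003, 0], "roll": 0, "jaw": -1},
    {"travel": [0, 0.003, 0], "roll": 0, "jaw": -1},
    {"travel": [0, -0.02, 0], "roll": 0, "jaw": -1},
    {"travel": [0, -0.06, 0], "roll": 0, "jaw": -1},
    {"travel": [0, -0.095, 0], "roll": 0, "jaw": -1},
    {"travel": [0, -0.11, 0], "roll": 0, "jaw": -1}
  ]
}}

```text
clock: 22.55
position: [0.5816, -0.0805, 0.181]
orientation: [-0.703, 0.704, -0.069, 0.078]
ft_force: [0.1, -0.6, -0.5]
grip_width: 1.0
```

```bash
python3 - <<'E'
from h import *
s=state(); print(s["clock"],s["grip_width"],np.round(s["ft_force"],2),np.round(s["joint_positions"],2)); rel((.431,.224,.17),85)
E
```

```text
22.55 0.9997684733887366 [ 0.13 -0.56 -0.54] [ 0.19  0.69 -0.23  1.74  0.22  0.72  1.21]
TCP [ 0.5816 -0.0805  0.181 ] jaw az 78.1 tilt 0.013 travel [-0.2105  0.0082  0.2668] roll -0.121
```

Emit:
{"op": "move_arm", "data": {
  "targets": [
    {"travel": [-0.015, 0, 0.019], "roll": 0, "jaw": -1},
    {"travel": [-0.04, 0, 0.051], "roll": 0, "jaw": -1},
    {"travel": [-0.072, 0, 0.091], "roll": 0, "jaw": -1},
    {"travel": [-0.104, 0, 0.132], "roll": 0, "jaw": -1},
    {"travel": [-0.136, 0, 0.173], "roll": 0, "jaw": -1},
    {"travel": [-0.168, 0, 0.213], "roll": 0, "jaw": -1},
    {"travel": [-0.195, 0.004, 0.247], "roll": 0, "jaw": -1},
    {"travel": [-0.211, 0.01, 0.267], "roll": 0, "jaw": -1},
    {"travel": [-0.211, 0.01, 0.267], "roll": 0, "jaw": -1},
    {"travel": [-0.211, 0.01, 0.267], "roll": 0, "jaw": -1}
  ]
}}

```text
clock: 23.8
position: [0.4309, 0.2229, 0.1679]
orientation: [-0.702, 0.704, -0.069, 0.079]
ft_force: [-0.2, -0.6, 0.7]
grip_width: 1.0
```

```bash
python3 - <<'E'
from lab import *
s=state(); print(s["clock"],np.round(s["joint_positions"],2)); rel((.431,.2245,.042))
t=capture("top"); sd=capture("side"); np.save("t7.npy",t); np.save("s7.npy",sd)
a=rim("top",t,(.582,-.081),.094)
h=proj("side",(*a,.05))[0].round().astype(int); print(h); g=proj("top",(*a,.05))[0].round().astype(int)
print("rim px if seated",proj("side",(*a,.094)),proj("side",(*a,.07)))
cr=lambda A,c,w: cv2.resize(A[c[1]-w:c[1]+w,c[0]-w:c[0]+w,::-1],(400,400),interpolation=cv2.INTER_CUBIC)
cv2.imwrite("pics/t7.png",np.hstack([cr(t,g,20),cr(sd,h,30)]))
E
```

```text
23.8 [-0.5   0.6  -0.13  2.05  0.18  0.49  0.6 ]
TCP [0.4309 0.2229 0.1679] jaw az 78.0 tilt 0.014 travel [-0.002   0.1259  0.0018] 
rim [360.4 164.7] [30.4 31.4] exp 29.9 [ 0.5818 -0.0811  0.094 ]
[355 230]
rim px if seated [[356.18718803 214.04502973]] [[355.34631363 222.7355417 ]]
```

View pics/t7.png

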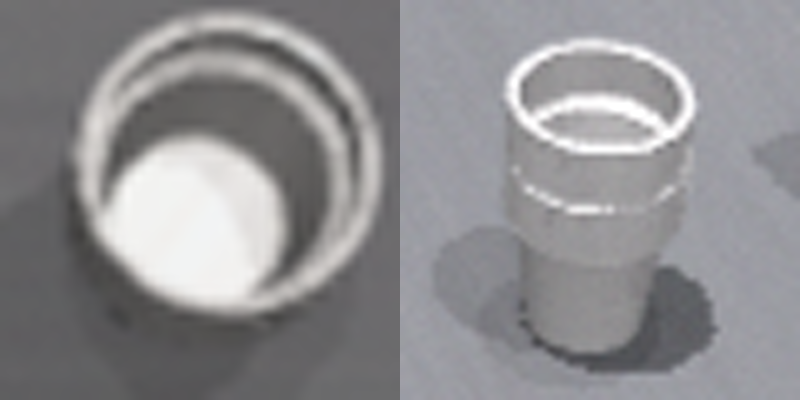

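mould_b is seated: the side crop shows only its band above the seam at (600,205), and the rim at px (355,214.5) against (356,214) expected for full seating. Now picking mould_a.

Emit:
{"op": "move_arm", "data": {
  "targets": [
    {"travel": [-0.001, 0.035, 0.002], "roll": 0, "jaw": -1},
    {"travel": [-0.001, 0.075, 0.002], "roll": 0, "jaw": -1},
    {"travel": [-0.002, 0.108, 0.002], "roll": 0, "jaw": -1},
    {"travel": [-0.002, 0.126, 0.002], "roll": 0, "jaw": -1},
    {"travel": [-0.002, 0.126, 0.002], "roll": 0, "jaw": -1},
    {"travel": [-0.002, 0.126, 0.002], "roll": 0, "jaw": 1},
    {"travel": [-0.002, 0.126, 0.002], "roll": 0, "jaw": 1},
    {"travel": [-0.002, 0.126, 0.002], "roll": 0, "jaw": 1},
    {"travel": [-0.002, 0.126, 0.002], "roll": 0, "jaw": 1},
    {"travel": [-0.002, 0.126, 0.002], "roll": 0, "jaw": 1}
  ]
}}

```text
clock: 25.15
position: [0.4323, 0.2244, 0.0433]
orientation: [-0.703, 0.704, -0.069, 0.08]
ft_force: [-0.2, -1.3, 7.1]
grip_width: 0.693
```

```bash
python3 - <<'E'
from h import *
s=state(); print(s["clock"],s["grip_width"],np.round(s["ft_force"],2)); P,M=tool()
print("offset of mould_a (0.4314,0.2248) along tool x", (np.array([.4314,.2248,P[2]])-P)@M[:,0]); rel((.5815,-.0808,P[2]+.145)); print(M.round(4)[:,1])
E
```

```text
25.15 0.69322753830733 [-0.19 -1.34  7.08]
offset of mould_a (0.4314,0.2248) along tool x -0.000944748555110971
TCP [0.4323 0.2244 0.0433] jaw az 77.9 tilt 0.016 travel [ 0.2123 -0.1417 -0.267 ] 
[ 0.0153 -0.0034 -0.9999]
```

Emit:
{"op": "move_arm", "data": {
  "targets": [
    {"travel": [0, -0.015, 0], "roll": 0, "jaw": 1},
    {"travel": [0, -0.05, 0], "roll": 0, "jaw": 1},
    {"travel": [0, -0.095, 0], "roll": 0, "jaw": 1},
    {"travel": [0.008, -0.13, -0.01], "roll": 0, "jaw": 1},
    {"travel": [0.027, -0.142, -0.034], "roll": 0, "jaw": 1},
    {"travel": [0.055, -0.142, -0.069], "roll": 0, "jaw": 1},
    {"travel": [0.085, -0.142, -0.107], "roll": 0, "jaw": 1},
    {"travel": [0.115, -0.142, -0.145], "roll": 0, "jaw": 1},
    {"travel": [0.145, -0.142, -0.183], "roll": 0, "jaw": 1},
    {"travel": [0.173, -0.142, -0.218], "roll": 0, "jaw": 1},
    {"travel": [0.197, -0.142, -0.248], "roll": 0, "jaw": 1},
    {"travel": [0.209, -0.142, -0.263], "roll": 0, "jaw": 1},
    {"travel": [0.212, -0.142, -0.267], "roll": 0, "jaw": 1},
    {"travel": [0.212, -0.142, -0.267], "roll": 0, "jaw": 1},
    {"travel": [0.212, -0.142, -0.267], "roll": 0, "jaw": 1}
  ]
}}

```text
clock: 27.02
position: [0.5807, -0.0786, 0.1887]
orientation: [-0.703, 0.703, -0.068, 0.079]
ft_force: [-0.2, 0.6, -0.9]
grip_width: 0.693
```

```bash
python3 - <<'E'
from h import *
s=state(); print(s["clock"],s["grip_width"],np.round(s["ft_force"],2)); rel((.582,-.0808,.0915))
E
```

```text
27.025 0.693269424676576 [-0.21  0.58 -0.89]
TCP [ 0.5807 -0.0786  0.1887] jaw az 78.0 tilt 0.015 travel [ 0.0003  0.0972 -0.002 ]
```

Emit:
{"op": "move_arm", "data": {
  "targets": [
    {"travel": [0, 0.02, -0.002], "roll": 0, "jaw": 1},
    {"travel": [0, 0.04, -0.002], "roll": 0, "jaw": 1},
    {"travel": [0, 0.055, -0.002], "roll": 0, "jaw": 1},
    {"travel": [0, 0.067, -0.002], "roll": 0, "jaw": 1},
    {"travel": [0, 0.077, -0.002], "roll": 0, "jaw": 1},
    {"travel": [0, 0.085, -0.002], "roll": 0, "jaw": 1},
    {"travel": [0, 0.091, -0.002], "roll": 0, "jaw": 1},
    {"travel": [0, 0.094, -0.002], "roll": 0, "jaw": 1},
    {"travel": [0, 0.094, -0.002], "roll": 0, "jaw": 1}
  ]
}}

```text
clock: 28.15
position: [0.5817, -0.0808, 0.0947]
orientation: [-0.703, 0.703, -0.068, 0.079]
ft_force: [-0.4, 0.3, -1.1]
grip_width: 0.689
```

```bash
python3 - <<'E'
from h import *
s=state(); print(s["clock"],s["grip_width"],np.round(s["ft_force"],2),np.round(s["moment"],2)); rel((.582,-.0808,.0913))
E
```

```text
28.15 0.6891404415146251 [-0.42  0.34 -1.07] [0.05 0.03 0.04]
TCP [ 0.5817 -0.0808  0.0947] jaw az 78.0 tilt 0.015 travel [0.0002 0.0034 0.    ]
```

Entered freely, 3.4 mm above the seat. Lowering, releasing, rising, and moving aside towards the robot.

Emit:
{"op": "move_arm", "data": {
  "targets": [
    {"travel": [0, 0.002, 0], "roll": 0, "jaw": 1},
    {"travel": [0, 0.003, 0], "roll": 0, "jaw": 1},
    {"travel": [0, 0.003, 0], "roll": 0, "jaw": 1},
    {"travel": [0, 0.003, 0], "roll": 0, "jaw": -1},
    {"travel": [0, 0.003, 0], "roll": 0, "jaw": -1},
    {"travel": [0, 0.003, 0], "roll": 0, "jaw": -1},
    {"travel": [0, 0.003, 0], "roll": 0, "jaw": -1},
    {"travel": [0, -0.02, 0], "roll": 0, "jaw": -1},
    {"travel": [0, -0.06, 0], "roll": 0, "jaw": -1},
    {"travel": [0, -0.095, 0], "roll": 0, "jaw": -1},
    {"travel": [0, -0.11, 0.02], "roll": 0, "jaw": -1},
    {"travel": [-0.03, -0.11, 0.06], "roll": 0, "jaw": -1},
    {"travel": [-0.06, -0.11, 0.1], "roll": 0, "jaw": -1},
    {"travel": [-0.09, -0.11, 0.14], "roll": 0, "jaw": -1},
    {"travel": [-0.12, -0.11, 0.18], "roll": 0, "jaw": -1},
    {"travel": [-0.14, -0.11, 0.21], "roll": 0, "jaw": -1},
    {"travel": [-0.15, -0.11, 0.22], "roll": 0, "jaw": -1},
    {"travel": [-0.15, -0.11, 0.22], "roll": 0, "jaw": -1}
  ]
}}

```text
clock: 30.4
position: [0.4783, 0.1664, 0.2023]
orientation: [-0.703, 0.704, -0.068, 0.078]
ft_force: [0.6, 0.0, -0.2]
grip_width: 0.997
```

```bash
python3 - <<'E'
from lab import *
s=state(); print(s["clock"],s["position"],np.round(s["ft_force"],2))
t=capture("top"); sd=capture("side")
a=rim("top",t,(.582,-.081),.118); print("seated rim px side",proj("side",(*a,.118)))
h=proj("side",(*a,.07))[0].round().astype(int); w=30; print(h)
A=cv2.resize(sd[h[1]-w:h[1]+w,h[0]-w:h[0]+w,::-1],(400,400),interpolation=cv2.INTER_CUBIC)
B=cv2.resize(t[...,::-1],(640,400))[90:290,130:530]
C=cv2.resize(sd[...,::-1],(640,400))[130:330,180:580]
cv2.imwrite("pics/t8.png",np.hstack([A,np.vstack([B,C])]))
t0=cv2.imread("pics/top0.png")[...,::-1]; d=cv2.absdiff(t,np.ascontiguousarray(t0)).max(2)
for nm,u,v in(("reader",346,100),("big",171,142),("can",463,145),("electrode",384,242),("tartlet",249,233),("wrench",418,292),("blue",157,260),("pink",201,296),("red",253,283)): print(nm,np.median(d[v-12:v+12,u-12:u+12]),np.percentile(d[v-12:v+12,u-12:u+12],95),end="; ")
E
```

```text
30.4 [0.47831866 0.16642948 0.20227883] [ 0.61  0.04 -0.15]
rim [361.3 162.5] [31.2 32.2] exp 30.6 [ 0.5812 -0.0804  0.118 ]
seated rim px side [[356.66036033 204.92666379]]
[355 223]
reader 5.0 8.0; big 140.0 162.0; can 10.5 16.0; electrode 11.0 16.0; tartlet 107.0 205.0; wrench 12.0 16.0; blue 61.0 173.0; pink 70.0 162.0; red 113.0 178.0;
```

View pics/t8.png

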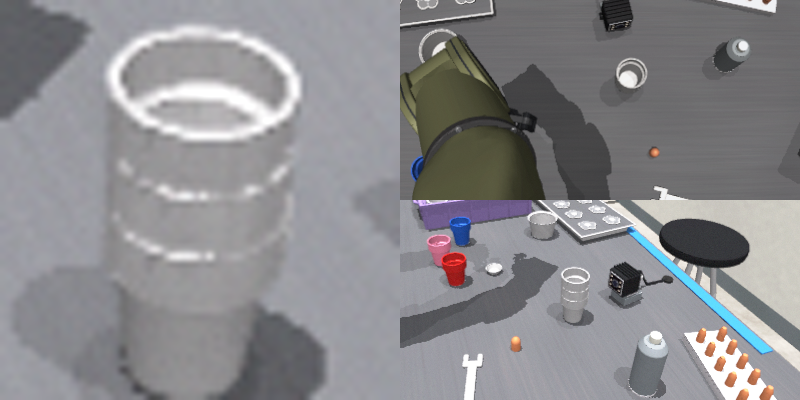

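```bash
python3 -c "
from bench import robot; print(robot.close_job())"
```

```text
the job is handed in; nothing more can be done
None
```

The set of three stands in front of the code reader, and I handed the job in at about 30.5 s. The labelled mould is on the bench facing the reader, with mould_b and then mould_a nested in it.

**Last checks**
- **Position:** the top view puts the labelled mould's axis about 2 mm from its target. That puts the label about 80 mm from the window and on its line of sight.
- **Label angle:** it faces about 10–12° against the 9.6° it needs, judged from the edges of the inner fold in both views before nesting. A simple average of the fold in the top view read nearer 0°; I discounted it because part of the fold was hidden there. Once the stack was made, the label could no longer be seen.
- **Stack:** in the side view the top rim is within 1 px of where a fully seated stack puts it, with even seams. Rim centres drift about 2 mm from bottom to top, within side play and calibration error.
- **Reader and bystanders:** no bump showed in the force readings. The reader, spray can, electrode and wrench look unchanged from above. The arm hid the big mould, tartlet and coloured moulds in that view; they look in place in the side view, but I did not measure them.

**What went wrong on the way**
- **First grip:** it closed on air, because the fingertips sit about 30 mm farther back than the interface text says. It touched nothing, and I regripped lower.
- **First placing:** the labelled mould was about 6° off and 4 mm too close, so I regripped and corrected it before nesting.

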